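Draw the rack bolt home with a hooked rod

ROBOT

A 6-joint arm with a two-finger parallel gripper is mounted at the origin on the work surface. World frame = base frame: x ahead of the robot, y to its left, z up, the work surface at z = 0. Lengths are in m, angles in rad, forces in N, time in s.
With the tool pointing down it reaches from about 0.35 to 0.925 m from the base axis. Payload 6.4 kg.
Tool frame: the origin (TCP) lies midway between the tips of the shut fingers; the grasp point (between the pads) lies 19 mm behind it (manip.pinch_z is the distance from the TCP to the grasp point, in m); y points along the fingers, z is the direction in which the jaws open and shut, and the axes are right-handed (so a half turn about y gives the same grasp; the last joint's range is limited). The gripper opens to 94 mm and grips with 3 to 60 N. Pads are 16 mm wide; open, the fingers measure 119 mm over their backs; the gripper's body (75 mm by 177 mm) begins 78 mm behind the grasp point.
Start: joints at [-1.398, 0.245, 1.558, -0, 1.339, -0.174], TCP at [0.221, -0.611, 0.184] pointing down, gripper open.
Joint ranges: [-3.13, 3.13], [-1.02, 2.26], [0.13, 2.54], [-0.95, 4.09], [0.21, 2.88], [-2.74, 2.74]. Speed limits (rad/s): [2.57, 2.57, 3.14, 3.14, 3.14, 3.14].

INTERFACE

Orientations are given as [roll, pitch, yaw] about the fixed x, y, z axes, in that order (R = Rz(yaw) Ry(pitch) Rx(roll)).
In Python, from workcell import manip, eyes, workorder, boxes_of gives the robot as it stands.
- The arm moves only by the tool jog_arm, never from a script. Its argument "deltas" is one flat list of numbers, 5 for each row, row after row: the closure, from 0 (fully open) to 1 (shut), then the shift along the tool's x, y, z in cm, then the turn about the tool's y in rad. In form: [hand, tx, ty, tz, twist, hand, tx, ty, tz, twist, ...]. A call has 1 to 8 rows; each row is the pose to reach, as a shift and turn from the pose measured when the call began, along the tool's axes at that moment; what a row does not reach only later rows make up. A row lasts 1/8 s, in which the tool goes at most 62.5 mm and 10.7 degrees, less where a joint would pass 70% of its speed; a pose out of reach is approached as far as the arm can. A call with a gripper value outside its range is refused whole. The fingers move at their own pace and stop on an object; "force" is the grip in N (left out, the last holds). Time passes only in rows, so rows that repeat a pose let the fingers close. It gives the time, the measured TCP pose, the force and the opening at its end, in the units of the state.
- manip.state(): the state, without advancing time (a new reading comes with each control period).
- eyes.get_image(name): name is "side" or "top" or "wrist"; returns (picture, depth): 420x560x3 uint8, red, green, blue; 420x560 float32, m along the optical axis (not along the pixel's ray), 0 where there is no reading.
- eyes.camera_info(name): a dict with "fx", "fy", "cx", "cy" (pixels), "rvec" (rotation vector, rad) and "tvec" (3), from world to camera coordinates, as OpenCV has them. Camera axes: x right, y down, z forward; pixel columns grow to the right and rows downward; lengths in m; the calibration is good to about 2 mm. A picture is of the moment at which its call begins: read the wrist's pose just before it. camera_info takes no time and is no camera call; for the wrist camera it gives the pose at the moment of the call.
- workorder.job_done(): hands the job in, once; it reports no verdict.
Trained networks look in the newest picture that a camera, given by its name, has taken for a name from the list of things; names that differ only in an ending like _2 or _b are one class to them, and where a whole thing is asked for, a point or a joint stands for the part that bears it (a point fixed in the world has none). Each returns a list of dicts, best first, with "confidence" (0 to 1); they miss things now and then, are a little off and sometimes report something else, mostly with a low value. They report only what shows in the picture. A call takes as long as a camera call.
- boxes_of(camera, target): "location" ([column, row] as shares, 0 to 1, of the picture: columns of its width, rows of its height, amid what is visible of it).
The state is a dict: "time_s": time; "joints": joint angles; "qd": joint speeds; "joint_efforts": joint torques, N m; "position": TCP position; "orientation": TCP orientation; "force": force on the tool from outside, world axes, zero at the start; "wrist_torque": the same for the moment, N m; "width": finger opening in m.
Only numpy, scipy, OpenCV 4.12 (cv2) and the standard library are available. Lean on these libraries where they do the work, as an engineer would, in place of code of your own. Each camera call takes 0.05 s, during which the arm holds its last target. There are 200 camera calls.

TASK

The bolt of the low wire display rack sits under the wire shelf where a hand does not fit. Pick up the hooked rod from the cork mat, reach its hook behind the bolt's upright post, draw the bolt towards the front of the rack until it is fully home, and keep a steady pull of about 8 newtons on it there for a second so that it seats, never pressing the rod on the bolt or rack with more than 15 newtons. Then unhook the rod and lay it gently back flat on the cork mat, leaving the bolt home; touch the bolt with nothing but the rod and leave the jars where they stand.

Things in the scene. Friction and masses are not known exactly. Their poses are not given: they have to be found in the camera images.
- rod: Loose hooked rod, 0.25 kg, flat on the mat. Origin: centre of the underside of its wooden handle, a block 90 long (own x) x 22 wide (y) x 30 tall (z) mm, to be gripped across the 22 mm. A steel shank, 10 mm thick, runs from the handle along own +x, 15 mm above the underside, to a square bend 200 mm ahead of the origin. Mass centre about 15 mm ahead of the origin.
- rod_handle (a point): Centre of the rod's handle, 15 mm above its underside.
- rod_hook (a point): Middle of the hook leg: 200 mm ahead of the handle's centre along the rod (own +x), 15 mm to own +y. The leg is 10 mm thick and runs from the shank's centre line 35 mm to own +y, to its round tip; its face towards the handle lies at own x = 195 mm.
- rack: Fixed low wire rack. Origin: centre of the underside of its base board, 240 deep (own x) x 300 wide (y) x 8 mm; its open front faces own -x, the robot. Wire shelf at 91 to 99 mm height over x -69 to 114, on 10 mm posts at x -65 and 110, y +-140. Bottles to 228 mm high on it at x > 25, |y| > 100. The bolt lies along own y = 0; its guides and keeper (38 mm wide, at x -105, -78, 62) are 24 mm high.
- bolt (a joint): Slide of the bolt, m: 0 drawn right back, grows as the bolt moves to the rack's front (own -x), 0.055 at its rigid stop = fully home. Starts between 0 and 0.02. Stiff to move (about 3 N of friction), stays where it is left.
- mat: Fixed cork mat 360 (own x) x 140 (y) x 4 mm, origin at the centre of its underside, left or right of the rack; a carton tray of small bottles (180 x 130, up to 90 mm high) stands on the other side. The rod's handle and hook must both end over the mat.
- jar_left: Loose jar, 44 mm diameter, 50 mm high, origin at the centre of its underside, standing on the rack's base board on the own +y side of the bolt.
- jar_right: Loose jar, 44 mm diameter, 50 mm high, origin at the centre of its underside, standing on the rack's base board on the own -y side of the bolt.
- bolt_slot (a point): Middle of the slot in the bolt bar, 18 mm above the table, at own x = 25 mm minus the bolt value, y = 0 of the rack. The upright steel post, 12 mm in diameter from 25 to 74 mm height under a 15 mm wide button up to 78 mm, is clamped rigidly in this slot, but anywhere up to 15 mm ahead of or behind this point (own x): look or feel for it. It moves with the bolt.

How it is judged:
On the way, in this order (a step that is already met when the one before it is completed fails the run):
1. the rod is lifted off the mat (height (world z) of rod_handle above 0.035 m), for 0.1 s.
2. the rod pulls the bolt against its stop with more than 6 N (value of joint bolt above 0.053 m and contact force between rod and bolt above 6 N), for 0.7 s.
At the end, for the whole second after the job is handed in: The bolt is home (within 3 mm of its stop), and the rod lies at rest, released, flat on the cork mat (not on its side) with handle centre and hook over the mat (value of joint bolt above 0.052 m and x of rod_handle in the frame of mat between -0.17 and 0.17 m and y of rod_handle in the frame of mat between -0.065 and 0.065 m and x of rod_hook in the frame of mat between -0.18 and 0.18 m and y of rod_hook in the frame of mat between -0.07 and 0.07 m and height (world z) of rod_handle below 0.026 m and angle between rod's own z axis and vertical below 0.1 rad and linear speed of rod below 0.02 m/s); the robot touches nothing.
It fails at once if the rod presses on the rack or its bolt with more than 15 N (contact force between rod and rack above 15 N).
It fails at once if the gripper or arm touches the bolt (contact force between any of the fingers, the arm and bolt above 0.5 N).
It fails at once if a jar is pushed more than 20 mm or tipped (distance of any of jar_left, jar_right from where it was at the start of the episode above 0.02 m or angle between any of jar_left, jar_right's own z axis and vertical above 0.3 rad).
It fails at once if the rod is dropped on or rammed into the mat (over 40 N) (contact force between rod and mat above 40 N).
It also fails if it takes over 72 s, if anything falls off the work surface, if the arm or the gripper's body presses on something with over 40 N, if the wrist force passes 120 N, or if a joint passes its speed limit or range.

## Working session

There is one attempt and no reset: what is moved stays moved. The work goes in short steps, Python scripts to look and compute and a tool call to move; the robot and the scene stay as the last step left them, time stands still between calls to the robot, and variables do not carry over. Pictures are saved under pics/ and viewed, about 8 in all and at most 12, crops included, and the job is handed in when it is done.

Besides the shell and the picture viewer there is one more tool, called as name(argument=value, ...) on one line, values as JSON. jog_arm: Moves the arm, as the interface text tells. Its arguments: {"type":"object","properties":{"deltas":{"type":"array"},"force":{"type":"number"}},"required":["deltas"]}

```bash
ls; mkdir -p pics; cat > h.py <<'E'
import numpy as np, cv2
from workcell import manip, eyes, workorder, boxes_of
from scipy.spatial.transform import Rotation as Ro
def cam(n):
    i=eyes.camera_info(n); R=cv2.Rodrigues(np.array(i["rvec"],float))[0]; return i,R,np.array(i["tvec"],float).ravel()
def cloud(n,d,c=None):
    i,R,t=c or cam(n); v,u=np.mgrid[0:420,0:560]
    P=np.stack([(u-i["cx"])/i["fx"]*d,(v-i["cy"])/i["fy"]*d,d],-1); return (P-t)@R
def proj(c,p):
    i,R,t=c; q=R@np.array(p)+t; return i["fx"]*q[0]/q[2]+i["cx"], i["fy"]*q[1]/q[2]+i["cy"]
def tool():
    s=manip.state(); return np.array(s["position"]), Ro.from_euler("xyz",s["orientation"]).as_matrix(), s
E
python3 - <<'E'
from h import *
p,R,s=tool(); print(s); print(R.round(3), manip.pinch_z)
out=[]
for n in ("top","side"):
    im,d=eyes.get_image(n); c=cam(n); W=cloud(n,d,c); np.savez(f"pics/{n}.npz",im=im,d=d,W=W)
    cv2.imwrite(f"pics/{n}0.png",im[...,::-1])
    print(n,"campos",(-c[1].T@c[2]).round(3))
    for t in ("rod","rod_handle","rod_hook","rack","bolt","mat","jar_left","jar_right","bolt_slot"):
        for b in boxes_of(n,t)[:2]:
            u,v=int(b["location"][0]*560),int(b["location"][1]*420); print(t,round(b["confidence"],2),u,v,W[v,u].round(3))
E
```

```text
pics
{'time_s': 0.0, 'joints': array([-1.39814089e+00,  2.45799681e-01,  1.55896728e+00, -7.01863129e-07,
        1.33867083e+00, -1.74075952e-01]), 'qd': array([-0.0013302 ,  0.00120078, -0.00168351, -0.00140899, -0.00038407,
       -0.0006724 ]), 'joint_efforts': array([-1.56757837e-04, -4.15833163e+01, -3.14606130e+01,  6.84558274e-02,
        3.31926299e-02, -1.43447514e-04]), 'position': array([ 0.2207994 , -0.6106952 ,  0.18277971]), 'orientation': array([-1.57261370e+00,  3.18901874e-04, -2.79486139e+00]), 'force': array([-0.16820334, -0.09504056,  0.33397136]), 'wrist_torque': array([-0.00443501, -0.03643573,  0.01971631]), 'width': 0.09396095840476017}
[[-0.94  -0.     0.34 ]
 [-0.34   0.002 -0.94 ]
 [-0.    -1.    -0.002]] 0.0188
top campos [0.428 0.01  1.024]
rod 0.82 426 283 [ 0.467 -0.304  0.033]
rod_handle 0.77 423 286 [ 0.461 -0.303  0.013]
rod_hook 0.77 428 285 [ 0.463 -0.308  0.034]
rack 0.79 285 181 [0.692 0.005 0.021]
bolt 0.6 283 177 [0.689 0.01  0.065]
mat 0.77 421 266 [ 0.506 -0.303  0.003]
jar_left 0.77 246 179 [0.685 0.091 0.057]
jar_right 0.8 322 154 [ 0.746 -0.076  0.058]
jar_right 0.53 283 172 [0.696 0.01  0.08 ]
bolt_slot 0.76 282 177 [0.69  0.012 0.063]
side campos [0.275 0.894 0.592]
rod 0.63 395 184 [ 0.454 -0.309  0.026]
rod_handle 0.87 394 184 [ 0.457 -0.31   0.025]
rod_hook 0.93 392 182 [ 0.463 -0.309  0.03 ]
rack 0.68 255 220 [0.663 0.109 0.096]
rack 0.54 369 191 [ 0.518 -0.289  0.003]
bolt 0.89 265 224 [0.691 0.003 0.023]
mat 0.64 369 190 [ 0.519 -0.295  0.003]
mat 0.57 396 183 [ 0.452 -0.306  0.031]
jar_left 0.96 251 244 [0.676 0.106 0.033]
jar_left 0.52 368 190 [ 0.522 -0.296  0.002]
jar_right 0.53 256 199 [ 0.742 -0.062  0.046]
bolt_slot 0.55 263 223 [0.689 0.016 0.033]
```

```bash
python3 - <<'E'
import cv2
im=cv2.imread("pics/top0.png"); cv2.imwrite("pics/top1.png",cv2.resize(im[60:420,130:530],None,fx=1.65,fy=1.65,interpolation=3))
im=cv2.imread("pics/side0.png"); cv2.imwrite("pics/side1.png",cv2.resize(im[120:340,120:480],None,fx=2.2,fy=2.2,interpolation=3))
E
```

```text
(no output)
```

View pics/top1.png

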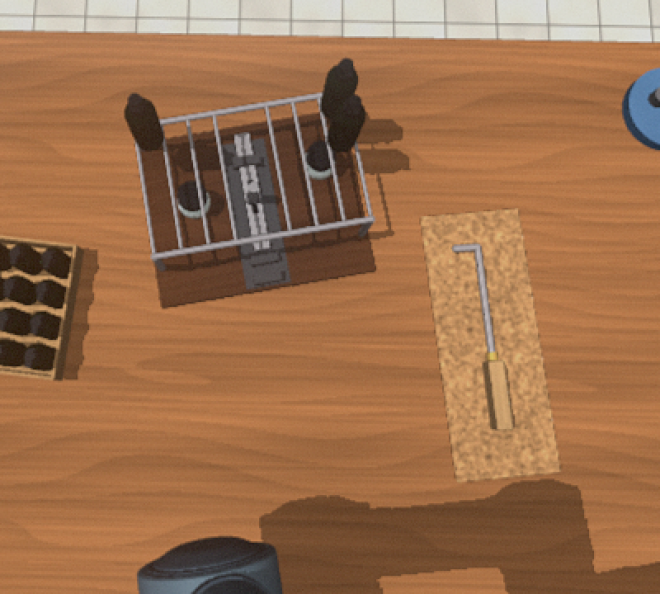

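View pics/side1.png

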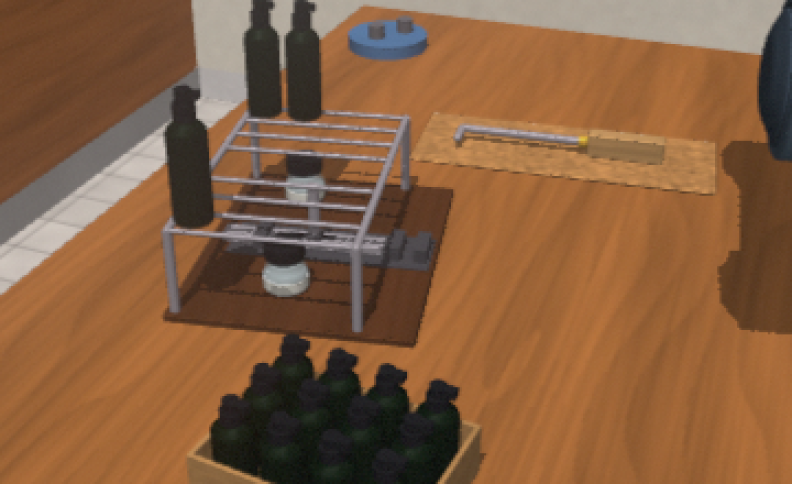

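The top view shows the rod with its hook at crop (467,248), its handle at (498,395), the bolt post near (250,200), and the jars at (193,200) and (319,160). The side view shows the post upright under the shelf at crop (313,205). Next I'll fit the poses.

```bash
python3 - <<'E'
from h import *
T=np.load("pics/top.npz"); W=T["W"]; S=np.load("pics/side.npz")["W"]
# mat by box of points around, colour
im=T["im"].astype(int); r,g,b=im[...,0],im[...,1],im[...,2]
x,y,z=W[...,0],W[...,1],W[...,2]
reg=(y<-0.18)&(y>-0.45)&(x>0.3)&(x<0.7)
cork=reg&(abs(z)<.05)&(r>165)&(g>125)
cork=cv2.morphologyEx(cork.astype(np.uint8),cv2.MORPH_CLOSE,np.ones((9,9)));n,l,st,_=cv2.connectedComponentsWithStats(cork);k=1+st[1:,4].argmax()
print("mat",cv2.minAreaRect(W[l==k][:,:2].astype(np.float32)*1000))
m=reg&(z>.010)&(z<.06); P=W[m]; 
print("rod pts",len(P)); 
c,ax,ang=cv2.minAreaRect(P[:,:2].astype(np.float32)*1000); print("rod rect",c,ax,ang)
h=P[P[:,2]>.026]; c,sz,a=cv2.minAreaRect(h[:,:2].astype(np.float32)*1000); print("handle",c,sz,a,len(h),h[:,2].max(),np.median(h[:,2]))
lo=P[P[:,2]<.026]; i=lo[:,0]>lo[:,0].max()-.012; print("leg x",lo[i].min(0),lo[i].max(0))
sh=lo[(lo[:,0]<lo[:,0].max()-.02)&(lo[:,0]>.5)]; print("shank fit y=a x+b",np.polyfit(sh[:,0],sh[:,1],1))
for nm,V in (("top",W),("side",S)):
    q=V.reshape(-1,3); q=q[(q[:,0]>.5)&(q[:,0]<.9)&(abs(q[:,1])<.25)]
    w=q[(q[:,2]>.088)&(q[:,2]<.104)]; print(nm,"shelf",cv2.minAreaRect(w[:,:2].astype(np.float32)*1000))
    bd=q[(q[:,2]>.005)&(q[:,2]<.012)]; print("board",cv2.minAreaRect(bd[:,:2].astype(np.float32)*1000),len(bd))
E
```

```text
mat ((505.6265869140625, -220.003173828125), (373.4934387207031, 459.497314453125), 0.03761669620871544)
rod pts 953
rod rect (534.175537109375, -317.92852783203125) (288.8923034667969, 89.80656433105469) 5.449721813201904
handle (511.6492919921875, -303.8629150390625) (246.2876739501953, 29.424955368041992) 9.595907211303711 492 0.03965751463647697 0.03330579471171573
leg x [ 0.6635655  -0.35069144  0.01044222] [ 0.67370421 -0.25950983  0.01086237]
shank fit y=a x+b [ 0.18615397 -0.40660779]
top shelf ((709.898681640625, 13.956634521484375), (183.83401489257812, 287.360595703125), 11.159270286560059)
board ((702.1041259765625, -3.45086669921875), (500.4263000488281, 392.2138671875), 88.6406021118164) 9040
side shelf ((708.4541625976562, 13.214126586914062), (184.38197326660156, 292.89599609375), 11.077284812927246)
board ((641.92041015625, -47.281402587890625), (349.73541259765625, 399.0654296875), 10.889361381530762) 5258
```

```bash
python3 - <<'E'
from h import *
T=np.load("pics/top.npz"); W=T["W"]; S=np.load("pics/side.npz")["W"]
x,y,z=[W[...,i] for i in range(3)]
reg=(y<-0.22)&(y>-0.40)&(x>0.3)&(x<0.7)
# height map quality: mean profile
base=np.median(z[reg]); print("median z",base)
P=W[reg&(z>base+.016)&(z<.06)&(x<.54)]
print("handle",cv2.minAreaRect(P[:,:2].astype(np.float32)*1000),P.mean(0),len(P))
Q=W[reg&(z>base+.008)&(z<.06)]
# keep largest component
m=(reg&(z>base+.009)&(z<.06)).astype(np.uint8); n,l,st,_=cv2.connectedComponentsWithStats(m,connectivity=8);
for k in np.argsort(-st[1:,4])[:3]+1:
    q=W[l==k]; print("comp",len(q),cv2.minAreaRect(q[:,:2].astype(np.float32)*1000))
c=cam("top"); print("px",proj(c,[.46,-.305,.03]))
# mat corners from crop px on z=.004
i,R,t=c
for u,v in ((420,215),(520,208),(560,470),(455,480),(480,248),(455,248),(498,395)):
    d=R.T@np.array([((u/1.65+130)-i["cx"])/i["fx"],((v/1.65+60)-i["cy"])/i["fy"],1]); o=-R.T@t; s=(.004-o[2])/d[2]; print(u,v,(o+s*d).round(3))
yaw=.194; O=np.array([.687,.009]); A=np.array([[np.cos(yaw),np.sin(yaw)],[-np.sin(yaw),np.cos(yaw)]])
for nm,V in (("top",W),("side",S)):
    q=V.reshape(-1,3); o=np.c_[(q[:,:2]-O)@A.T,q[:,2]]
    f=o[(abs(o[:,0])<.12)&(abs(o[:,1])<.02)&(o[:,2]>.035)&(o[:,2]<.084)]
    print(nm,"post",len(f)); print((f[np.argsort(-f[:,2])][::max(1,len(f)//25)]*1000).round().astype(int).tolist())
    for a in (1,-1):
        j=o[(abs(o[:,0])<.11)&(o[:,1]*a>.03)&(o[:,1]*a<.125)&(o[:,2]>.045)&(o[:,2]<.064)]; print("jar",a,len(j),np.median(j,0),j.min(0),j.max(0))
E
```

```text
median z 0.003266714081966431
handle ((464.8572998046875, -313.6419677734375), (151.75299072265625, 24.025318145751953), 5.232449054718018) [ 0.44915385 -0.31342648  0.03072537] 633
comp 932 ((513.9857788085938, -304.9345397949219), (250.1524658203125, 37.58811569213867), 10.837651252746582)
px (np.float64(426.3011909152694), np.float64(286.34000921355766))
420 215 [ 0.679 -0.226  0.004]
520 208 [ 0.691 -0.366  0.004]
560 470 [ 0.337 -0.402  0.004]
455 480 [ 0.322 -0.263  0.004]
480 248 [ 0.633 -0.308  0.004]
455 248 [ 0.632 -0.273  0.004]
498 395 [ 0.433 -0.324  0.004]
top post 58
[[4, -2, 81], [8, -7, 81], [13, 5, 80], [15, 3, 80], [9, -1, 80], [3, 3, 80], [10, 1, 79], [3, -2, 79], [2, -4, 79], [8, 0, 78], [14, -2, 78], [4, 5, 78], [11, 5, 77], [6, 0, 77], [9, 2, 77], [7, -5, 77], [13, -1, 76], [8, -3, 75], [3, 3, 74], [3, -2, 69], [3, 0, 65], [5, -5, 61], [5, 4, 58], [3, -2, 53], [4, 2, 52], [6, 4, 46], [3, -2, 44], [6, 4, 39], [3, 0, 36]]
jar 1 231 [0.01650248 0.08355679 0.05758782] [-0.00173087  0.06223264  0.04502205] [0.03700848 0.10048345 0.06255981]
jar -1 222 [ 0.04082574 -0.09647248  0.05785206] [ 0.02306764 -0.11769001  0.04502647] [ 0.06250593 -0.08008841  0.06252457]
side post 69
[[7, -2, 79], [5, -5, 78], [9, -4, 78], [7, 7, 76], [12, 4, 74], [4, 1, 73], [7, 4, 72], [3, 3, 72], [2, -1, 70], [3, 3, 70], [13, 3, 68], [3, 3, 67], [8, 4, 67], [6, 2, 66], [5, 4, 65], [5, 7, 64], [1, 1, 64], [8, 1, 63], [1, 2, 62], [5, 6, 56], [11, 3, 53], [10, 6, 53], [5, 6, 51], [3, 5, 50], [8, 5, 49], [11, 2, 48], [10, 6, 48], [2, 2, 46], [8, 5, 45], [10, 5, 44], [2, 1, 43], [2, 3, 41], [11, 3, 41], [6, 5, 40], [2, 2, 38]]
jar 1 185 [0.01423741 0.09377773 0.05635717] [-0.00363574  0.0630749   0.04517292] [0.03601133 0.1050804  0.05924824]
jar -1 135 [ 0.03866962 -0.0866803   0.05591535] [ 0.02153937 -0.12118896  0.04525659] [ 0.05975308 -0.07596204  0.06060103]
```

The post is at rack x≈8 mm, y≈0. There is wide clearance to the right jar, whose inner edge is at y≈-75 mm. I'll go above the handle for a close look.

jog_arm(deltas=[0,-6,0,-4,0.05,0,-12,0,-8,0.1,0,-18,0,-12,0.15,0,-24,0,-16,0.2,0,-30.7,0,-20.6,0.26,0,-30.7,0,-20.6,0.26,0,-30.7,0,-20.6,0.26])

```text
time_s: 1.88
position: [0.4412, -0.3105, 0.184]
orientation: [-1.571, 0.0, -3.049]
force: [-0.7, 0.1, -0.5]
width: 0.0942
```

```bash
python3 - <<'E'
from h import *
p,R,s=tool(); print(p,s["orientation"],s["force"],s["time_s"])
c=cam("wrist"); im,d=eyes.get_image("wrist"); W=cloud("wrist",d,c); np.savez("pics/w1.npz",im=im,d=d,W=W); cv2.imwrite("pics/w1.png",im[...,::-1])
print("campos",(-c[1].T@c[2]).round(3)); z=W[...,2]; x,y=W[...,0],W[...,1]
m=(d>0)&(z>.024)&(z<.05)&(x>.36)&(x<.53)&(y<-.22)&(y>-.4); q=W[m]; print("handle",len(q),cv2.minAreaRect(q[:,:2].astype(np.float32)*1000) if len(q) else 0)
for h in (.45,.5,.53,.55,.58,.6):
    q=W[(abs(x-h)<.008)&(z>.013)&(z<.024)&(y<-.25)&(y>-.36)]; print(h,len(q),np.median(q,0) if len(q) else 0)
for t in ("rod_handle","rod_hook","rod"):
    for b in boxes_of("wrist",t)[:1]: u,v=int(b["location"][0]*560),int(b["location"][1]*420); print(t,b["confidence"],u,v,W[v,u])
E
```

```text
[ 0.44123599 -0.31046311  0.18400866] [-1.57085552e+00  3.41111841e-04 -3.04924642e+00] [-0.70220124  0.13782212 -0.52054117] 1.875
campos [ 0.52  -0.303  0.385]
handle 1739 ((459.2061767578125, -314.7010498046875), (142.51719665527344, 21.600868225097656), 5.275964260101318)
0.45 0 0
0.5 129 [ 0.49993103 -0.3103551   0.02281616]
0.53 136 [ 0.52999695 -0.30756119  0.02273674]
0.55 129 [ 0.54969742 -0.30567872  0.02271727]
0.58 147 [ 0.57984075 -0.30234532  0.02268301]
0.6 153 [ 0.60043371 -0.30034089  0.02275914]
rod_handle 0.77 287 149 [ 0.48804682 -0.30993803  0.02506398]
rod_hook 0.82 285 149 [ 0.48752805 -0.30784513  0.02153674]
rod 0.96 289 155 [ 0.4819263  -0.31269545  0.02548146]
```

View pics/w1.png

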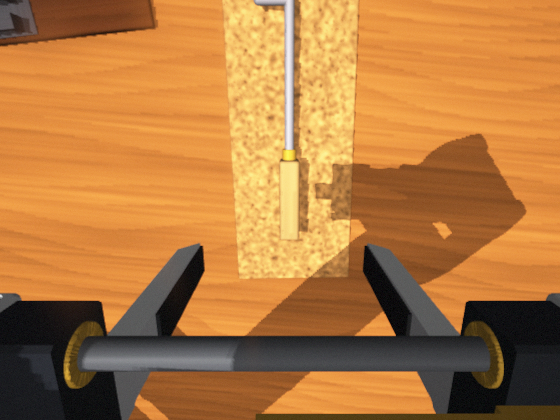

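The wrist view shows the handle at column 289, rows 160–240, the ferrule at (289,155) and the bend at (290,3).

```bash
python3 - <<'E'
from h import *
D=np.load("pics/w1.npz"); W=D["W"]; z=W[...,2]
for v in (2,4,8,148,154,158,160,164,200,235,238,240,242,246): print(v,W[v,289].round(4), end=" ")
m=np.zeros(z.shape,bool); m[165:236,270:310]=1; q=W[m&(z>.029)]; print("\n",q.mean(0),cv2.minAreaRect(q[:,:2].astype(np.float32)*1000))
y=np.array([0]);c=cam("wrist")
x=W[...,0]; q=W[(x>.51)&(x<.62)&(z>.0205)&(z<.03)&(abs(W[...,1]+.305)<.02)]; print(np.polyfit(q[:,0],q[:,1],1))
E
```

```text
2 [ 0.6272 -0.2984  0.0239] 4 [ 0.6254 -0.2986  0.0241] 8 [ 0.6221 -0.2989  0.0239] 148 [ 0.4892 -0.312   0.0244] 154 [ 0.4831 -0.3126  0.027 ] 158 [ 0.4788 -0.313   0.026 ] 160 [ 0.4769 -0.3131  0.0282] 164 [ 0.4733 -0.3134  0.0335] 200 [ 0.4343 -0.3173  0.0341] 235 [ 0.3937 -0.3213  0.0336] 238 [ 0.3901 -0.3216  0.0337] 240 [ 0.3764 -0.3235  0.0039] 242 [ 0.3738 -0.3237  0.0038] 246 [ 0.3688 -0.3242  0.0045] 
 [ 0.43476515 -0.31666919  0.03682015] ((456.8800048828125, -314.93597412109375), (128.41400146484375, 21.52972984313965), 5.216942310333252)
[ 0.10048715 -0.3609852 ]
```

jog_arm(deltas=[0,0.9,4,0.6,-0.008,0,0.9,9,0.6,-0.008,0,0.9,14,0.6,-0.008,0,0.9,17,0.6,-0.008,0,0.9,17.65,0.6,-0.008,0,0.9,17.65,0.6,-0.008,0.5,0.9,17.65,0.6,-0.008,1,0.9,17.65,0.6,-0.008], force=50)

```text
time_s: 3.08
position: [0.4314, -0.322, 0.0089]
orientation: [-1.568, 0.001, -3.048]
force: [0.5, -0.2, -0.5]
width: 0.0773
```

jog_arm(deltas=[1,0,0,0,0,1,0,0,0,0,1,0,0,0,0,1,0,0,0,0])

```text
time_s: 3.58
position: [0.4313, -0.3219, 0.0088]
orientation: [-1.568, 0.001, -3.048]
force: [0.6, 0.3, -0.5]
width: 0.0372
```

jog_arm(deltas=[0.6,0,0,-0.45,-0.006,0.6,0,0,-0.45,-0.006,0.6,0,0,-0.45,-0.006])

```text
time_s: 3.95
position: [0.4309, -0.3173, 0.0088]
orientation: [-1.568, 0.001, -3.042]
force: [0.6, 0.6, 0.4]
width: 0.0378
```

jog_arm(deltas=[1,0,0,0,0,1,0,0,0,0,1,0,0,0,0,1,0,0,0,0,1,0,0,0,0,1,0,0,0,0])

```text
time_s: 4.7
position: [0.4309, -0.3174, 0.0088]
orientation: [-1.568, 0.001, -3.042]
force: [-0.3, 0.4, 0.4]
width: 0.0205
```

jog_arm(deltas=[1,0,-1,0,0,1,0,-2,0,0,1,0,-3.7,0,0,1,2,-3.7,0,0,1,4,-3.7,0,0,1,4,-3.7,0,0,1,4,-3.7,0,0])

```text
time_s: 5.58
position: [0.3906, -0.3212, 0.0454]
orientation: [-1.569, 0.001, -3.043]
force: [0.1, 0.3, -1.6]
width: 0.0205
```

```bash
cat > goal.py <<'E'
from h import *
import sys
# want rod handle at rack-frame (hx,hy), shank height z ; print tool-frame deltas
O=np.array([.687,.009]); yaw=.194
def goal(hx,hy,z,dz=.0102,off=(0.,0.),dyaw=0):
    p,R,s=tool(); ex=np.array([np.cos(yaw),np.sin(yaw)]); ey=np.array([-ex[1],ex[0]])
    w=O+hx*ex+hy*ey; T=np.array([w[0]-off[0]*ex[0]-off[1]*ey[0],w[1]-off[0]*ex[1]-off[1]*ey[1],z-dz])
    tw=-((yaw-np.pi+dyaw)-s["orientation"][2]); tw=(tw+np.pi)%(2*np.pi)-np.pi
    q=(p[:2]-O); print("cur rack",q@ex,q@ey,p[2],"target",T,"delta cm",(R.T@(T-p)*100).round(2),"twist",round(tw,3),s["force"].round(2),s["width"],s["time_s"])
if __name__=="__main__": goal(*map(float,sys.argv[1:4]))
E
python3 goal.py -0.29 -0.043 0.055
```

```text
cur rack -0.3545290168322912 -0.26689131663375754 0.04543523465792908 target [ 0.4107299  -0.08910112  0.0448    ] delta cm [-4.29e+00  2.00e-02 -2.29e+01] twist -0.095 [ 0.14  0.32 -1.57] 0.02053672090538058 5.575
```

jog_arm(deltas=[1,0,0,-5,-0.02,1,0,0,-10,-0.05,1,0,0,-15,-0.095,1,-2,0,-20,-0.095,1,-4.3,0,-22.9,-0.095,1,-4.3,0,-22.9,-0.095,1,-4.3,0,-22.9,-0.095])

```text
time_s: 6.45
position: [0.4108, -0.0892, 0.045]
orientation: [-1.569, 0.001, -2.947]
force: [1.0, -0.3, -1.8]
width: 0.0212
```

```bash
python3 goal.py -0.29 -0.043 0.055; python3 - <<'E'
from h import *
for n in("top","side","wrist"):
    c=cam(n); im,d=eyes.get_image(n); np.savez(f"pics/{n}2.npz",im=im,d=d,W=cloud(n,d,c)); cv2.imwrite(f"pics/{n}2.png",im[...,::-1])
im=cv2.imread("pics/top2.png"); a=cv2.resize(im[90:330,150:430],None,fx=2.8,fy=2.4,interpolation=3); 
cv2.imwrite("pics/v4.png",cv2.resize(im[90:300,190:410],None,fx=2.7,fy=2.7,interpolation=3))
E
```

```text
cur rack -0.28993287111777 -0.04314026163594485 0.04498166808225426 target [ 0.4107299  -0.08910112  0.0448    ] delta cm [ 0.01  0.02 -0.01] twist 0.0 [ 1.02 -0.3  -1.81] 0.021223025338081555 6.45
```

View pics/wrist2.png

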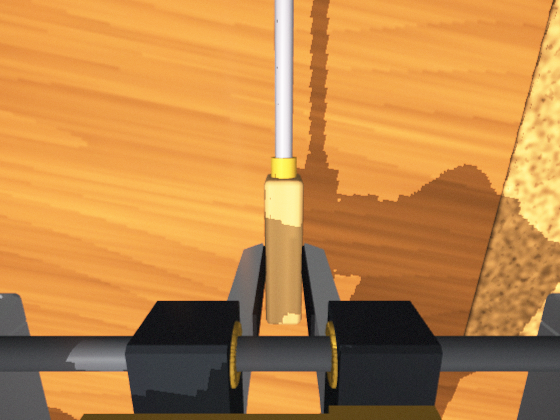

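View pics/v4.png

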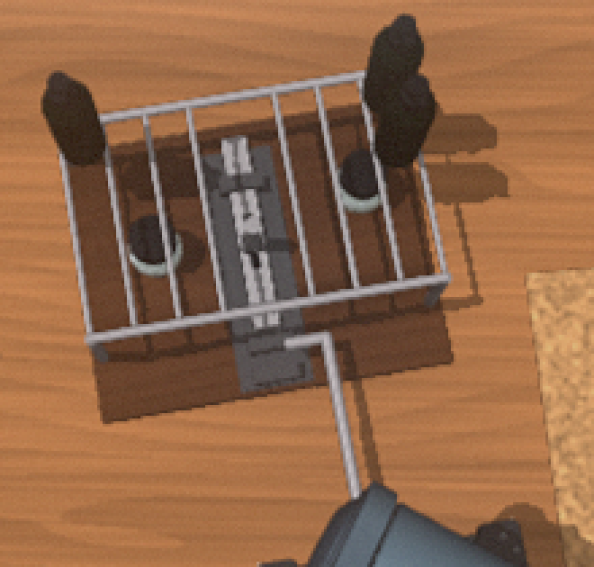

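The top view shows the hook at (305,342) just in front of the shelf's front wire, with the rod parallel to the bolt. I'll measure the rod in the rack frame.

```bash
python3 - <<'E'
from h import *
O=np.array([.687,.009]); yaw=.194; A=np.array([[np.cos(yaw),np.sin(yaw)],[-np.sin(yaw),np.cos(yaw)]])
for n in("top","side","wrist"):
    W=np.load(f"pics/{n}2.npz")["W"].reshape(-1,3); o=np.c_[(W[:,:2]-O)@A.T,W[:,2]]
    s=o[(o[:,0]>-.23)&(o[:,0]<-.10)&(abs(o[:,1]+.043)<.02)&(o[:,2]>.035)&(o[:,2]<.08)]
    if len(s)>10: print(n,len(s),"y fit",np.polyfit(s[:,0],s[:,1],1),"z fit",np.polyfit(s[:,0],s[:,2],1),"z med/max",np.median(s[:,2]),s[:,2].max())
    l=o[(o[:,0]>-.115)&(o[:,0]<-.07)&(o[:,1]>-.034)&(o[:,1]<.005)&(o[:,2]>.04)&(o[:,2]<.08)]
    if len(l)>5: print(" leg",len(l),l.min(0),l.max(0),l.mean(0))
    t=o[(abs(o[:,0])<.11)&(abs(o[:,1])<.02)&(o[:,2]>.072)&(o[:,2]<.084)]
    if len(t)>5: print(" button",len(t),t.min(0),t.max(0),t.mean(0))
E
```

```text
top 252 y fit [-0.00409319 -0.04384504] z fit [-0.01401885  0.05500203] z med/max 0.05745465112175673 0.06413774170181603
 leg 51 [-0.09136305 -0.0339618   0.05080814] [-0.08167314 -0.00979999  0.06048179] [-0.0871839  -0.02181587  0.0561228 ]
 button 38 [ 0.00168881 -0.00724529  0.07365711] [0.01540507 0.00628345 0.08061829] [ 0.00837065 -0.00024189  0.07777276]
side 255 y fit [-0.00064228 -0.04106173] z fit [-0.01219322  0.05319746] z med/max 0.05546305427823543 0.060557186143133115
 leg 33 [-0.09332027 -0.03311469  0.04960906] [-0.08452075 -0.00574302  0.05855928] [-0.08937494 -0.01851695  0.05496652]
 button 13 [ 0.00193432 -0.00556514  0.07258957] [0.01220845 0.00809753 0.07818882] [0.00686413 0.00175325 0.07583348]
wrist 2814 y fit [-0.00520961 -0.0447009 ] z fit [-0.01445126  0.05486822] z med/max 0.05778749180663828 0.06085566656064323
```

jog_arm(deltas=[1,0,0,0.7,0,1,-2,0,0.7,0,1,-4.5,0,0.7,0,1,-7,0,0.7,0,1,-9.5,0,0.7,0,1,-11,0,0.7,0,1,-11.8,0,0.7,0,1,-11.8,0,0.7,0])

```text
time_s: 7.6
position: [0.5277, -0.0744, 0.045]
orientation: [-1.569, 0.0, -2.95]
force: [0.0, 0.5, -3.5]
width: 0.0207
```

```bash
python3 goal.py -0.172 -0.018 0.055
```

```text
cur rack -0.17242486451963404 -0.05108791081318511 0.04498621282593861 target [ 0.52169669 -0.04182142  0.0448    ] delta cm [-0.04  0.01 -3.31] twist -0.002 [ 0.03  0.54 -3.47] 0.020663500046208472 7.6
```

jog_arm(deltas=[1,0,0,-1,0,1,0,0,-2,0,1,0,0,-2.7,0,1,0,0,-3.3,0,1,0,0,-3.3,0])

```text
time_s: 8.22
position: [0.5212, -0.0415, 0.0449]
orientation: [-1.569, 0.0, -2.949]
force: [0.2, 0.2, -2.9]
width: 0.0203
```

```bash
python3 goal.py -0.172 -0.018 0.055; python3 - <<'E'
from h import *
out=[]
for n in("top","side"):
    c=cam(n); im,d=eyes.get_image(n); u,v=map(int,proj(c,[.695,.01,.06])); out.append(cv2.resize(im[v-45:v+45,u-45:u+45,::-1],(395,395),interpolation=3))
cv2.imwrite("pics/v5.png",np.hstack(out))
E
```

```text
cur rack -0.17242551881170834 -0.017583462709568023 0.04492224214131209 target [ 0.52169669 -0.04182142  0.0448    ] delta cm [-0.04  0.01  0.04] twist -0.001 [ 0.17  0.22 -2.89] 0.020304673721280055 8.225
```

View pics/v5.png

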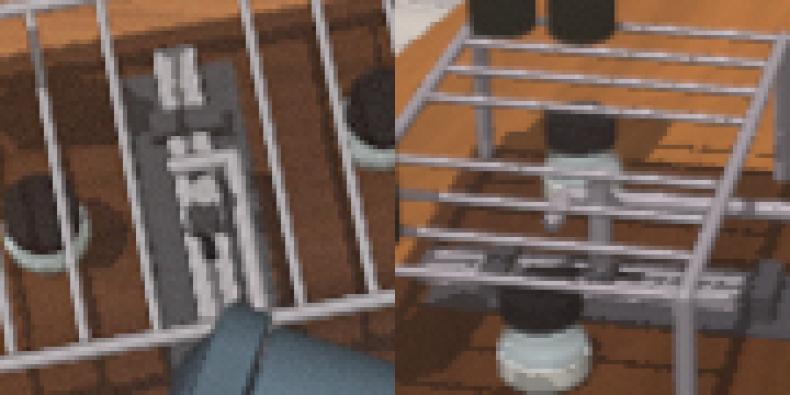

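The hook leg is across behind the post in both views, about 10 mm clear of it. I'll pull gently.

jog_arm(deltas=[1,0.4,0,0,0,1,0.8,0,0,0,1,1.1,0,0,0,1,1.3,0,0,0,1,1.5,0,0,0,1,1.7,0,0,0,1,1.9,0,0,0,1,1.9,0,0,0])

```text
time_s: 9.32
position: [0.5026, -0.0457, 0.0449]
orientation: [-1.569, 0.0, -2.949]
force: [2.4, 1.8, -2.8]
width: 0.0208
```

```bash
python3 goal.py -0.1914 -0.018 0.055
```

```text
cur rack -0.191469082454404 -0.01809403158692194 0.04494882983529066 target [ 0.50266062 -0.04556146  0.0448    ] delta cm [-0.01  0.01 -0.01] twist -0.002 [ 2.4   1.77 -2.78] 0.02076942605598447 9.325
```

jog_arm(deltas=[1,0.3,0,0,0,1,0.6,0,0,0,1,0.9,0,0,0,1,1.2,0,0,0,1,1.5,0,0,0,1,1.8,0,0,0,1,2.1,0,0,0,1,2.1,0,0,0])

```text
time_s: 10.32
position: [0.4815, -0.0497, 0.0448]
orientation: [-1.569, -0.0, -2.949]
force: [1.4, 1.1, -3.4]
width: 0.0206
```

```bash
python3 goal.py -0.2125 -0.018 0.055; python3 - <<'E'
from h import *
O=np.array([.687,.009]); yaw=.194; A=np.array([[np.cos(yaw),np.sin(yaw)],[-np.sin(yaw),np.cos(yaw)]])
for n in("top","side"):
    c=cam(n); im,d=eyes.get_image(n); W=cloud(n,d,c).reshape(-1,3); o=np.c_[(W[:,:2]-O)@A.T,W[:,2]]
    t=o[(abs(o[:,0])<.11)&(abs(o[:,1])<.02)&(o[:,2]>.070)&(o[:,2]<.084)]
    print(n," button",len(t),t.min(0),t.max(0),t.mean(0)) if len(t)>5 else 0
    cv2.imwrite(f"pics/{n}6.png",im[...,::-1]); u,v=map(int,proj(c,[.65,.0,.03]))
    if n=="side": cv2.imwrite("pics/v6.png",cv2.resize(im[v-50:v+50,u-70:u+70,::-1],None,fx=5,fy=5,interpolation=3))
E
```

```text
cur rack -0.212969878348108 -0.01798358291985589 0.044816257588689824 target [ 0.48195644 -0.04962923  0.0448    ] delta cm [-0.05  0.    0.  ] twist -0.002 [ 1.35  1.05 -3.38] 0.020576492308452158 10.325
top  button 37 [-0.02733848 -0.00693839  0.07487994] [-0.01341134  0.00684018  0.08121736] [-0.02060169 -0.00015862  0.07791931]
side  button 15 [-0.02790767 -0.00753317  0.07079308] [-0.01640305  0.00814165  0.07897719] [-0.02229711  0.00169154  0.07503861]
```

jog_arm(deltas=[1,0.15,0,0,0,1,0.3,0,0,0,1,0.4,0,0,0])

```text
time_s: 10.8
position: [0.4776, -0.0505, 0.0448]
orientation: [-1.569, -0.0, -2.949]
force: [2.9, 1.4, -2.0]
width: 0.0209
```

jog_arm(deltas=[1,0.05,0,0,0,1,0.12,0,0,0])

```text
time_s: 11.05
position: [0.4765, -0.0507, 0.0449]
orientation: [-1.569, -0.0, -2.949]
force: [2.5, 1.1, -2.5]
width: 0.0206
```

jog_arm(deltas=[1,0.07,0,0,0,1,0.15,0,0,0])

```text
time_s: 11.3
position: [0.475, -0.051, 0.0449]
orientation: [-1.569, -0.0, -2.949]
force: [3.4, -0.2, -3.2]
width: 0.0206
```

jog_arm(deltas=[1,0.05,0,0,0,1,0.1,0,0,0])

```text
time_s: 11.55
position: [0.474, -0.0512, 0.0449]
orientation: [-1.569, -0.0, -2.949]
force: [3.2, 1.0, -3.1]
width: 0.0206
```

jog_arm(deltas=[1,0.07,0,0,0,1,0.15,0,0,0])

```text
time_s: 11.8
position: [0.4724, -0.0515, 0.0449]
orientation: [-1.569, -0.0, -2.949]
force: [2.1, 0.7, -2.9]
width: 0.021
```

jog_arm(deltas=[1,0.07,0,0,0,1,0.15,0,0,0])

```text
time_s: 12.05
position: [0.471, -0.0518, 0.0449]
orientation: [-1.569, -0.0, -2.949]
force: [3.4, 1.4, -2.7]
width: 0.0205
```

jog_arm(deltas=[1,0.07,0,0,0,1,0.15,0,0,0])

```text
time_s: 12.3
position: [0.4709, -0.0521, 0.0455]
orientation: [-1.568, 0.003, -2.95]
force: [7.6, 2.2, -3.4]
width: 0.0208
```

At the stop: the position held and the force rose to about 8 N. Holding it there.

jog_arm(deltas=[1,0.15,0,0,0,1,0.15,0,0,0])

```text
time_s: 12.55
position: [0.4711, -0.0524, 0.0462]
orientation: [-1.567, 0.007, -2.95]
force: [7.4, 1.6, -4.8]
width: 0.0209
```

jog_arm(deltas=[1,0.15,0.05,0,0,1,0.15,0.05,0,0,1,0.15,0.05,0,0,1,0.15,0.05,0,0,1,0.16,0.05,0,0,1,0.16,0.05,0,0,1,0.16,0.05,0,0,1,0.16,0.05,0,0])

```text
time_s: 13.55
position: [0.4713, -0.0527, 0.0465]
orientation: [-1.566, 0.012, -2.95]
force: [7.4, 2.0, -4.2]
width: 0.0207
```

jog_arm(deltas=[1,0.17,0.05,0,0,1,0.18,0.05,0,0,1,0.18,0.05,0,0,1,0.18,0.05,0,0,1,0.18,0.05,0,0,1,0.18,0.05,0,0,1,0.18,0.05,0,0,1,0.18,0.05,0,0])

```text
time_s: 14.55
position: [0.4714, -0.053, 0.0468]
orientation: [-1.566, 0.016, -2.951]
force: [8.1, 3.1, -3.5]
width: 0.0206
```

```bash
python3 goal.py -0.2125 -0.018 0.055; python3 - <<'E'
from h import *
O=np.array([.687,.009]); yaw=.194; A=np.array([[np.cos(yaw),np.sin(yaw)],[-np.sin(yaw),np.cos(yaw)]])
for n in("top","side"):
    c=cam(n); im,d=eyes.get_image(n); W=cloud(n,d,c).reshape(-1,3); o=np.c_[(W[:,:2]-O)@A.T,W[:,2]]
    t=o[(abs(o[:,0])<.055)&(abs(o[:,1])<.012)&(o[:,2]>.070)&(o[:,2]<.084)]
    print(n," button",len(t),t.min(0),t.max(0),t.mean(0)) if len(t)>5 else 0
    u,v=map(int,proj(c,[.65,.0,.05])); cv2.imwrite(f"pics/c{n}.png",cv2.resize(im[v-45:v+45,u-45:u+45,::-1],(395,395),interpolation=3))
cv2.imwrite("pics/v7.png",np.hstack([cv2.imread("pics/ctop.png"),cv2.imread("pics/cside.png")]))
E
```

```text
cur rack -0.22346184186409196 -0.019242038725586275 0.046765504774625204 target [ 0.48195644 -0.04962923  0.0448    ] delta cm [-1.09  0.21 -0.13] twist -0.003 [ 8.07  3.08 -3.53] 0.02061083985934265 14.55
top  button 38 [-0.03752059 -0.00694302  0.0734332 ] [-0.023783    0.00656848  0.08212562] [-0.03128702 -0.00024876  0.07775508]
side  button 17 [-0.03817934 -0.00589367  0.07030086] [-0.02887499  0.00857838  0.07919163] [-0.03369262  0.00147899  0.07422208]
```

View pics/v7.png

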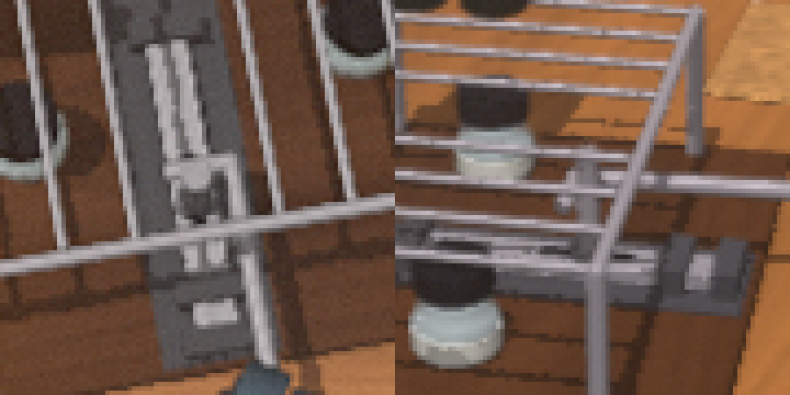

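The bolt now spans the front guide and keeper, and the post has moved 40 mm. I'll unhook: forward, sideways, then back out.

jog_arm(deltas=[1,-0.3,0,0,0,1,-0.6,0.1,0,0,1,-0.8,0.1,0,0,1,-0.8,0.1,0,0,1,-0.8,0.1,1,0,1,-0.8,0.1,2,0,1,-0.8,0.1,3.2,0,1,-0.8,0.1,3.2,0])

```text
time_s: 15.65
position: [0.4857, -0.084, 0.0462]
orientation: [-1.565, 0.017, -2.952]
force: [-0.4, 0.7, -2.2]
width: 0.0206
```

```bash
python3 goal.py -0.34 -0.05 0.055
```

```text
cur rack -0.2154426889131951 -0.052447913561326935 0.0462163312394095 target [ 0.36301735 -0.10560908  0.0448    ] delta cm [12.46 -0.07 -0.19] twist -0.005 [-0.42  0.74 -2.19] 0.020626881065108047 15.65
```

jog_arm(deltas=[1,2,0,0,0,1,5,0,0,0,1,8,0,0,0,1,10.5,0,0,0,1,12,0,0,0,1,12,0,0,0,1,12,0,0,0])

```text
time_s: 16.52
position: [0.3685, -0.1067, 0.0445]
orientation: [-1.565, 0.017, -2.952]
force: [-1.4, -0.3, -2.4]
width: 0.0208
```

```bash
python3 - <<'E'
from h import *
p,R,s=tool(); print(p,s["orientation"],s["force"],s["time_s"])
O=np.array([.687,.009]); yaw=.194; A=np.array([[np.cos(yaw),np.sin(yaw)],[-np.sin(yaw),np.cos(yaw)]])
for n in("top","wrist"):
    c=cam(n); im,d=eyes.get_image(n); W=cloud(n,d,c).reshape(-1,3); o=np.c_[(W[:,:2]-O)@A.T,W[:,2]]
    t=o[(abs(o[:,0])<.055)&(abs(o[:,1])<.012)&(o[:,2]>.070)&(o[:,2]<.084)]
    if len(t)>5: print("button",t.mean(0))
    q=W[(W[:,2]>.035)&(W[:,2]<.075)]; 
    s_=o[(o[:,0]>-.28)&(o[:,0]<-.15)&(abs(o[:,1]+.052)<.02)&(o[:,2]>.035)&(o[:,2]<.08)]
    if len(s_)>10: print(n,"y",np.polyfit(s_[:,0],s_[:,1],1),"z",np.polyfit(s_[:,0],s_[:,2],1))
# place: handle at (.4325,-.3174), yaw .1, above mat
T=np.array([.431,-.3174,p[2]]); print((R.T@(T-p)*100).round(2), "twist",-((.1-np.pi)-s["orientation"][2]))
E
```

```text
[ 0.36848053 -0.10668907  0.04452789] [-1.56497174  0.01732975 -2.95237067] [-1.38887122 -0.27227376 -2.44826108] 16.525
button [-0.03132777 -0.00023964  0.07792932]
top y [-0.00811916 -0.05440533] z [-0.0040214   0.05795378]
wrist y [-0.00779656 -0.05426232] z [-0.00240894  0.05828085]
[-2.18  0.17 21.87] twist 0.08922198673247994
```

jog_arm(deltas=[1,0,0,5,0.02,1,0,0,10,0.05,1,0,0,15,0.09,1,0,0,19,0.09,1,-1.5,0.1,21.9,0.09,1,-2.2,0.17,21.9,0.09,1,-2.2,0.17,21.9,0.09,1,-2.2,0.17,21.9,0.09])

```text
time_s: 17.62
position: [0.431, -0.3163, 0.0439]
orientation: [-1.568, 0.017, -3.041]
force: [-0.2, -0.1, -2.3]
width: 0.0207
```

```bash
python3 - <<'E'
from h import *
p,R,s=tool(); print(p,s["orientation"],s["force"],s["time_s"])
c=cam("wrist"); im,d=eyes.get_image("wrist"); W=cloud("wrist",d,c); x,y,z=[W[...,i] for i in range(3)]
q=W[(x>.51)&(x<.60)&(z>.045)&(z<.075)&(abs(y+.305)<.03)]; print(np.polyfit(q[:,0],q[:,1],1),np.polyfit(q[:,0],q[:,2],1))
m=W[(x>.45)&(x<.5)&(abs(z-.004)<.004)&(abs(y+.36)<.02)]; print("mat z",np.median(m[:,2]))
E
```

```text
[ 0.43101892 -0.31626809  0.04389991] [-1.56778135  0.01663174 -3.04083805] [-0.20134228 -0.05864018 -2.34609906] 17.625
[ 0.09365669 -0.35578069] [-0.00064987  0.05844203]
mat z 0.003944729889669699
```

jog_arm(deltas=[1,0,1,0,0,1,0,2,0,0,1,0,2.6,0,0,1,0,3.0,0,0,1,0,3.2,0,0,1,0,3.2,0,0])

```text
time_s: 18.42
position: [0.4316, -0.3166, 0.0121]
orientation: [-1.567, 0.017, -3.041]
force: [0.0, -0.3, -1.8]
width: 0.0209
```

jog_arm(deltas=[1,0,0.05,0,0,1,0,0.1,0,0,1,0,0.1,0,0])

```text
time_s: 18.8
position: [0.4317, -0.3166, 0.0111]
orientation: [-1.567, 0.017, -3.041]
force: [-0.2, 0.1, -2.7]
width: 0.0208
```

jog_arm(deltas=[1,0,0.05,0,0,1,0,0.1,0,0,1,0,0.1,0,0])

```text
time_s: 19.18
position: [0.4316, -0.3166, 0.0101]
orientation: [-1.567, 0.017, -3.041]
force: [0.3, 0.4, -3.4]
width: 0.0204
```

jog_arm(deltas=[1,0,0.05,0,0,1,0,0.1,0,0,1,0,0.1,0,0])

```text
time_s: 19.55
position: [0.4316, -0.3165, 0.009]
orientation: [-1.568, 0.017, -3.041]
force: [-0.1, -0.5, -3.8]
width: 0.0206
```

jog_arm(deltas=[1,0,0.05,0,0,1,0,0.1,0,0,1,0,0.1,0,0])

```text
time_s: 19.92
position: [0.4318, -0.3166, 0.0087]
orientation: [-1.568, 0.017, -3.041]
force: [-2.9, 3.0, 5.4]
width: 0.0205
```

Touched down. Releasing and lifting.

jog_arm(deltas=[1,0,-0.03,0,0,0.7,0,-0.03,0,0,0.5,0,-0.03,0,0,0.4,0,-0.03,0,0,0.3,0,-0.03,0,0,0.2,0,-0.03,0,0,0.2,0,-0.03,0,0,0.2,0,-0.03,0,0], force=10)

```text
time_s: 20.92
position: [0.4317, -0.3167, 0.0091]
orientation: [-1.568, 0.017, -3.041]
force: [0.2, -0.1, -0.2]
width: 0.0751
```

jog_arm(deltas=[0.2,0,-1,0,0,0.2,0,-4,0,0,0.2,0,-8,0,0,0.2,0,-13,0,0,0.2,0,-15,0,0,0.2,0,-15,0,0])

```text
time_s: 21.68
position: [0.4302, -0.3175, 0.1616]
orientation: [-1.563, 0.02, -3.041]
force: [-0.6, 0.1, -0.3]
width: 0.0752
```

```bash
python3 - <<'E'
from h import *
p,R,s=tool(); print(p,s["width"],s["force"],s["time_s"])
c=cam("wrist"); im,d=eyes.get_image("wrist"); W=cloud("wrist",d,c); x,y,z=[W[...,i] for i in range(3)]
cv2.imwrite("pics/v8.png",im[...,::-1])
q=W[(x>.51)&(x<.60)&(z>.0205)&(z<.03)&(abs(y+.305)<.02)]; print(np.polyfit(q[:,0],q[:,1],1),np.polyfit(q[:,0],q[:,2],1))
q=W[(z>.029)&(z<.05)&(x>.38)&(x<.48)&(abs(y+.317)<.02)]; print("handle",q.mean(0),len(q),np.median(q[:,2]))
c=cam("top"); im,d=eyes.get_image("top"); W=cloud("top",d,c).reshape(-1,3)
O=np.array([.687,.009]); yaw=.194; A=np.array([[np.cos(yaw),np.sin(yaw)],[-np.sin(yaw),np.cos(yaw)]]); o=np.c_[(W[:,:2]-O)@A.T,W[:,2]]
t=o[(abs(o[:,0])<.055)&(abs(o[:,1])<.012)&(o[:,2]>.070)&(o[:,2]<.084)]; print("button",t.mean(0))
E
```

```text
[ 0.43020372 -0.31751474  0.16164317] 0.07523763387073061 [-0.62273974  0.05908287 -0.28682552] 21.675
[ 0.10342516 -0.36131625] [0.00086428 0.02251433]
handle [ 0.43406622 -0.31650047  0.03372599] 1804 0.03379441185761113
button [-0.0312725  -0.00025245  0.07769556]
```

View pics/v8.png

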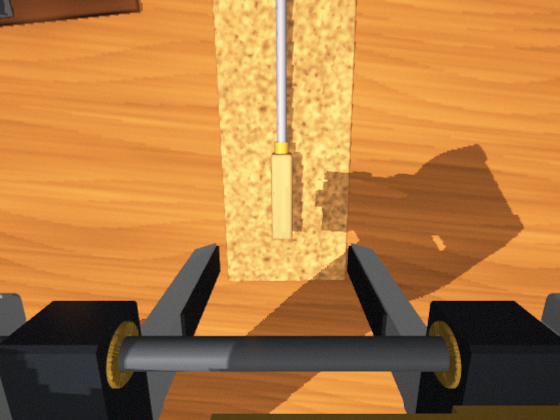

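The rod lies flat on the mat with the handle at (282,195) in the wrist view, where it started. The gripper is clear and the post has not moved from home. Handing in.

```bash
python3 -c "
from workcell import workorder; print(workorder.job_done())"
```

```text
the job is handed in; nothing more can be done
None
```

I carried the task through and handed it in at about 22 s of the 72 s allowed; no verdict is reported, so the result rests on my own checks.

- **Pull:** The rod hooked the post and drew it about 40 mm, to where the tool stopped moving and the force rose. I kept pulling there for just over 2 s. The wrist force, read only at the end of each move, was about 7.5 to 8.5 N, below the 15 N limit. Contact force between rod and bolt was not measured directly.
- **Bolt:** After unhooking and again after laying the rod down, the post was at rack x ≈ -31 mm, the same as under load. The picture taken during the pull showed the bolt across the front guide and keeper.
- **Rod:** It lies flat on the mat, level and within a few millimetres of where it started, with the gripper open and 15 cm above. The hook was outside the last close-up, so I take its place over the mat from the shank line. The touch-down reading changed by about 9 N, below the 40 N limit.
- **Jars:** I planned about 20 mm clearance to the nearer jar and felt no sideways contact. I did not re-measure the jars after the pull.
- **Disagreement:** While holding the pull, the tool drifted up about 2 mm and tilted 0.016 rad. The rod itself still measured level before I set it down.

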